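# Open the board holder to the tape mark and lock it

## Task

Set up the circuit-board holder for the next board: take its sliding leg between your fingers by the two black grip pads, pull it open against its spring until the outer edge of its saddle lies on the turn of black tape round the rail, and hold it there while you press its cam lever fully down with the same hand. Do not let go: finish with the lever down, the saddle edge still on the tape and the leg still gripped by both pads. Leave the other things on the bench where they are.

Things in the scene. Friction and masses are not known exactly. Their poses are not given: they have to be found in the camera images.
- holder: Circuit-board holder fixed to the bench: aluminium rail 340 mm long (its y), 40 mm wide, flat top 40 mm above the bench. Origin on the bench under the rail's middle; z up; +y is the way the sliding leg is pulled open. Two T-shaped legs, tops 106 mm high, 116 mm wide across the rail, black grooved jaws facing each other: a fixed one near the -y end, and the sliding one, which alone has a cam lever.
- leg_grip (a point): Middle of the sliding leg, between its two grip pads, 82 mm above the bench. Pads 32 mm wide across the rail, reaching from 59 to 105 mm above the bench; leg and pads together are 16 mm thick along the rail, so fingers close along the holder's y. The jaws on the inner face begin 35 mm either side of the middle. Beside the outer pad is the lever's end.
- saddle_edge (a point): Middle of the outer (+y) edge of the saddle, at the height of the rail's top, 69 mm along +y from leg_grip: the edge to bring onto the tape. The saddle (76 mm long) carries the sliding leg and the lever.
- mark (a point): Middle of the tape mark on the rail's top: a turn of black tape 12 mm wide round the rail, farther along +y than the saddle at the start. It differs from run to run.
- leg (a joint): How far the sliding leg has been pulled open along +y of the holder, m: 0 at rest against its inner stop, at most 0.115. A spring in the rail pulls it back towards 0 with 4 to 6 N whenever it is neither held nor locked.
- lever (a joint): Opening of the cam lever, rad: 0 fully down (cam clamped on the rail, leg locked), 0.40 to 0.47 raised at the start. It travels with the leg and stays where left. It turns easily down to about 0.25, then needs up to about 10 N at its end, and meanwhile the cam drags the leg inward with up to about 10 N on top of the spring.
- lever_tip (a point): Top of the end of the steel lever, 30 mm wide, 3 mm outside the outer pad: the place to press down, for instance with the tip of the finger that lies on that pad. The pivot lies 41 mm farther along +y. The end's top is about 80 mm above the bench when raised and 61 mm when fully down; the saddle under it is 53 mm above the bench.
- pad_in: Smooth black plastic grip pad on the inner (-y) face of the sliding leg, 32 x 3 x 46 mm, origin in its middle. Slippery (friction about 0.25): a light hold lets the fingers slide down it.
- pad_out: The same grip pad on the outer (+y) face of the sliding leg, above the lever's end; origin in its middle.
- board: Bystander, leave alone: loose green circuit board with chips, 80 x 120 x 17 mm, lying by the holder; origin under its middle.
- tin: Bystander, leave alone: round closed aluminium flux tin, 54 mm across, 27 mm high; origin under its middle.
- tweezers: Bystander, leave alone: steel tweezers, 130 mm long, 8 mm high, lying on the bench.
- driver: Bystander, leave alone: screwdriver with a black handle, about 170 mm long, lying on the bench.
- reel: Bystander, leave alone: white component tape reel, 178 mm across, 13 mm high, lying flat.
- bottle: Bystander, leave alone: white plastic bottle with a black cap, 60 mm across, 150 mm high, standing.
- bin: Bystander, leave alone: small open grey parts bin, 120 x 100 x 50 mm.

How it is judged:
On the way:
1. the sliding leg is held by both pads with its saddle edge on the tape, the lever still up (y of saddle_edge in the frame of mark between -0.0065 and 0.0065 m and value of joint lever above 0.15 rad and contact force between the fingers and pad_in above 1 N and contact force between the fingers and pad_out above 1 N), for 0.2 s.
At the end, for the whole second after the job is handed in: The outer edge of the saddle is on the tape (within 6.5 mm of the middle of the 12 mm wide tape), the cam lever is down (under 0.05 rad), the leg is still, and the fingers still grip the leg with at least 1 N on each of its two grip pads (y of saddle_edge in the frame of mark between -0.0065 and 0.0065 m and value of joint lever below 0.05 rad and contact force between the fingers and pad_in above 1 N and contact force between the fingers and pad_out above 1 N and velocity of joint leg between -0.01 and 0.01 m/s); the arm keeps its last pose, push and grip.
It fails at once if a bystander is shifted by more than 30 mm (distance of any of board, tin, tweezers, driver, reel, bottle, bin from where it was at the start of the episode above 0.03 m).
It also fails if it takes over 40 s, if anything falls off the work surface, if the arm or the gripper's body presses on something with over 40 N, if the wrist force passes 120 N, or if a joint passes its speed limit or range.

## Robot

A 7-joint arm with a two-finger parallel gripper is mounted at the origin on the work surface. World frame = base frame: x ahead of the robot, y to its left, z up, the work surface at z = 0. Lengths are in m, angles in rad, forces in N, time in s.
With the tool pointing down it reaches from about 0.4 to 0.9 m from the base axis. Payload 5.5 kg.
Tool frame: the origin (TCP) lies at the very end of the fingers, on their centre line; the grasp point (between the pads) lies 19 mm behind it; z points along the fingers, y is the direction in which the jaws open and shut (so a half turn about z gives the same grasp; the last joint's range is limited). The gripper opens to 85 mm and grips with 20 to 120 N. Pads are 22 mm wide; open, the fingers measure 114 mm over their backs; the gripper's body (76 mm by 85 mm) begins 54 mm behind the grasp point. The pads swing forward as they close: fully open they stand 13 mm farther back than shut.
Start: joints at [1.403, 0.501, -0.427, 1.55, 0.221, 1.138, -0.21], TCP at [0.271, -0.591, 0.231] pointing down, gripper open.
Joint ranges: [-2.88, 2.88], [-0.31, 2.03], [-1.54, 1.56], [0.2, 2.42], [-1.41, 4.55], [0.19, 2.02], [-2.57, 2.57]. Speed limits (rad/s): [2.57, 2.57, 3.14, 3.14, 3.14, 3.14, 3.14].

## Interface

Orientations are given as a unit quaternion [x, y, z, w].
In Python, from rig import monitor, cams, workorder, nets gives the robot as it stands.
- The arm moves only by the tool step_arm, never from a script. Its arguments are lists of equal length, an entry for each row: "offset": the shift along the tool's x, y, z in cm, a list of three; "rot": the turn, a rotation vector about the tool's x, y, z in rad, a list of three; "jaw": the opening, from -1 (shut) to 1 (fully open). A call has 1 to 20 rows; each row shifts and turns the pose as measured when the row begins, along the tool's axes as they then stand; what a row does not reach is not made up. A row lasts 1/10 s, in which the tool goes at most 50 mm and 8.59 degrees, less where a joint would pass 70% of its speed; a pose out of reach is approached as far as the arm can. A call is refused whole if a number of a shift passes 5 or a number of a turn 0.15, either way. A call with a gripper value outside its range is refused whole. The fingers move at their own pace and stop on an object; "newtons" is the grip in N (left out, the last holds). Time passes only in rows, so rows that do not move let the fingers close. It gives the time, the measured TCP pose, the force and the opening at its end, in the units of the state.
- monitor.get_state(): the state, without advancing time (a new reading comes with each control period).
- cams.snapshot(name): name is "side" or "top"; returns a dict with "image" (400x640x3 uint8, blue, green, red), "camera_matrix" (3x3 intrinsics, pixels), "world_from_camera" (4x4, takes a point from camera to world coordinates). Camera axes: x right, y up, looking along -z (the intrinsics and any distortion apply to the point x, -y, -z); pixel columns grow to the right and rows downward; lengths in m; the calibration is good to about 2 mm. A picture is of the moment at which its call begins. There is no depth.
- workorder.finish_job(): hands the job in, once; it reports no verdict.
Trained networks look in the newest picture that a camera, given by its name, has taken for a name from the list of things; names that differ only in an ending like _2 or _b are one class to them, and where a whole thing is asked for, a point or a joint stands for the part that bears it (a point fixed in the world has none). Each returns a list of dicts, best first, with "confidence" (0 to 1); they miss things now and then, are a little off and sometimes report something else, mostly with a low value. They report only what shows in the picture. A call takes as long as a camera call.
- nets.look_for(label, camera): "point" ([row, column] as shares, 0 to 1, of the picture: columns of its width, rows of its height, amid what is visible of it).
- nets.trace(label, camera): "pixels" (400x640 bool, what is visible of it) and "point" ([row, column] as shares, 0 to 1, of the picture: columns of its width, rows of its height, amid what is visible of it).
- nets.pinpoint(label, camera): "point" ([row, column] as shares, 0 to 1, of the picture: columns of its width, rows of its height: a listed point, or the origin of a listed thing).
The state is a dict: "time_s": time; "joint_pos": joint angles; "qvel": joint speeds; "effort": joint torques, N m; "eef_pos": TCP position; "ee_rot": TCP orientation; "contact_force": force on the tool from outside, world axes, zero at the start; "moment": the same for the moment, N m; "opening": finger opening in m.
Only numpy, scipy, OpenCV 4.12 (cv2) and the standard library are available. Lean on these libraries where they do the work, as an engineer would, in place of code of your own. Each camera call takes 0.05 s, during which the arm holds its last target.

## Working session

There is one attempt and no reset: what is moved stays moved. The work goes in short steps, Python scripts to look and compute and a tool call to move; the robot and the scene stay as the last step left them, time stands still between calls to the robot, and variables do not carry over. Pictures are saved under pics/ and viewed, and the job is handed in when it is done.

Besides the shell and the picture viewer there is one more tool, called after "Request:" as name(argument=value, ...) on one line, values as JSON. step_arm: Moves the arm, as the interface text tells. Its arguments: {"type":"object","properties":{"offset":{"type":"array","items":{"type":"array","items":{"type":"number"}}},"rot":{"type":"array","items":{"type":"array","items":{"type":"number"}}},"jaw":{"type":"array","items":{"type":"number"}},"newtons":{"type":"number"}},"required":["offset","rot","jaw"]}

```bash
ls; mkdir -p pics; cat > h.py <<'E'
import numpy as np, cv2
from rig import monitor, cams, workorder, nets
from scipy.spatial.transform import Rotation as R
S={}
def snap(n,f=None):
    s=cams.snapshot(n); S[n]=s
    if f: cv2.imwrite('pics/'+f,s['image'])
    return s
def ray(n,pt):
    s=S[n]; K=np.array(s['camera_matrix']); T=np.array(s['world_from_camera'])
    u=pt[1]*640; v=pt[0]*400
    d=np.linalg.inv(K)@[u,v,1]; d=np.array([d[0],-d[1],-d[2]])
    return T[:3,3],T[:3,:3]@d
def onz(n,pt,z):
    o,d=ray(n,pt); return o+d*(z-o[2])/d[2]
def tri(p1,p2):
    o1,d1=ray('side',p1);o2,d2=ray('top',p2)
    A=np.stack([d1,-d2],1); t=np.linalg.lstsq(A,o2-o1,rcond=None)[0]
    a=o1+d1*t[0];b=o2+d2*t[1]; return (a+b)/2,np.linalg.norm(a-b)
def proj(n,P):
    s=S[n]; K=np.array(s['camera_matrix']); T=np.array(s['world_from_camera'])
    c=T[:3,:3].T@(np.array(P)-T[:3,3]); p=K@[c[0],-c[1],-c[2]]; return p[:2]/p[2]
E
python3 - <<'E'
from h import *
st=monitor.get_state(); print({k:np.round(v,3).tolist() for k,v in st.items()})
for n in('side','top'):
    s=snap(n,n+'0.png'); print(n,np.round(s['camera_matrix'],1).tolist(),np.round(s['world_from_camera'],3).tolist())
D={}
for l in ['leg_grip','saddle_edge','mark','lever_tip','pad_in','pad_out','holder','board','tin','bottle','bin','reel']:
    for n in('side','top'):
        r=nets.pinpoint(l,n); D[l,n]=r[0] if r else None
        print(l,n,[(np.round(np.array(q['point'])*[400,640],1).tolist(),round(q['confidence'],2)) for q in r[:3]])
    if D[l,'side'] and D[l,'top']:
        print('   tri',*[np.round(x,4) for x in tri(D[l,'side']['point'],D[l,'top']['point'])])
E
```

```text
pics
{'time_s': 0.0, 'joint_pos': [1.403, 0.502, -0.427, 1.551, 0.221, 1.138, -0.21], 'qvel': [0.0, 0.001, -0.0, 0.0, 0.002, -0.001, -0.001], 'effort': [0.001, -56.952, -5.816, -28.094, 0.01, 0.012, 0.0], 'eef_pos': [0.271, -0.59, 0.23], 'ee_rot': [0.977, 0.214, -0.0, -0.001], 'contact_force': [-0.129, 0.497, -0.14], 'moment': [0.012, 0.029, 0.003], 'opening': 0.085}
side [[381.0, 0.0, 322.0], [0.0, 381.0, 199.7], [0.0, 0.0, 1.0]] [[-0.725, 0.372, -0.58, -0.05], [-0.689, -0.378, 0.618, 0.637], [0.011, 0.847, 0.531, 0.654], [0.0, 0.0, 0.0, 1.0]]
top [[429.7, 0.0, 319.7], [0.0, 429.7, 200.8], [0.0, 0.0, 1.0]] [[0.005, 0.999, -0.035, 0.513], [-1.0, 0.005, -0.008, -0.013], [-0.008, 0.035, 0.999, 1.305], [0.0, 0.0, 0.0, 1.0]]
leg_grip side [([196.6, 313.5], 0.59), ([194.3, 443.9], 0.37)]
leg_grip top [([184.2, 329.8], 0.97)]
   tri [ 0.6057 -0.03    0.0787] 0.0066
saddle_edge side [([222.0, 301.3], 0.7)]
saddle_edge top [([193.3, 305.5], 0.73)]
   tri [0.5818 0.0416 0.0373] 0.0078
mark side [([228.5, 293.4], 0.41)]
mark top [([194.6, 293.2], 0.48)]
   tri [0.5771 0.0773 0.036 ] 0.0059
lev
[... 403 characters left out ...]
d side [([240.5, 351.8], 0.72), ([229.7, 297.4], 0.53), ([229.9, 306.1], 0.43)]
board top [([236.8, 329.8], 0.62), ([191.7, 303.1], 0.58)]
   tri [ 0.454  -0.0305  0.002 ] 0.0118
tin side [([265.7, 333.4], 0.86)]
tin top [([244.0, 291.2], 0.52)]
   tri [ 4.272e-01  8.290e-02 -4.000e-04] 0.001
bottle side [([195.7, 445.1], 0.76), ([221.5, 304.7], 0.33)]
bottle top [([258.6, 462.4], 0.87)]
   tri [ 3.892e-01 -4.326e-01 -2.000e-04] 0.0075
bin side [([178.9, 412.8], 0.72)]
bin top [([217.6, 173.8], 0.74), ([207.3, 467.8], 0.65), ([184.2, 328.8], 0.56)]
   tri [0.3555 0.2293 0.3914] 0.3356
reel side [([329.3, 191.3], 0.66)]
reel top [([214.0, 173.9], 0.97)]
   tri [ 0.5135  0.4381 -0.0022] 0.0079
```

```bash
python3 - <<'E'
import cv2
a=cv2.imread('pics/side0.png');b=cv2.imread('pics/top0.png')
cv2.imwrite('pics/s1.png',cv2.resize(a[120:300,200:440],None,fx=3.3,fy=3.3,interpolation=cv2.INTER_CUBIC))
cv2.imwrite('pics/t1.png',cv2.resize(b[130:290,220:420],None,fx=3.7,fy=3.7,interpolation=cv2.INTER_CUBIC))
E
```

```text
(no output)
```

View pics/s1.png

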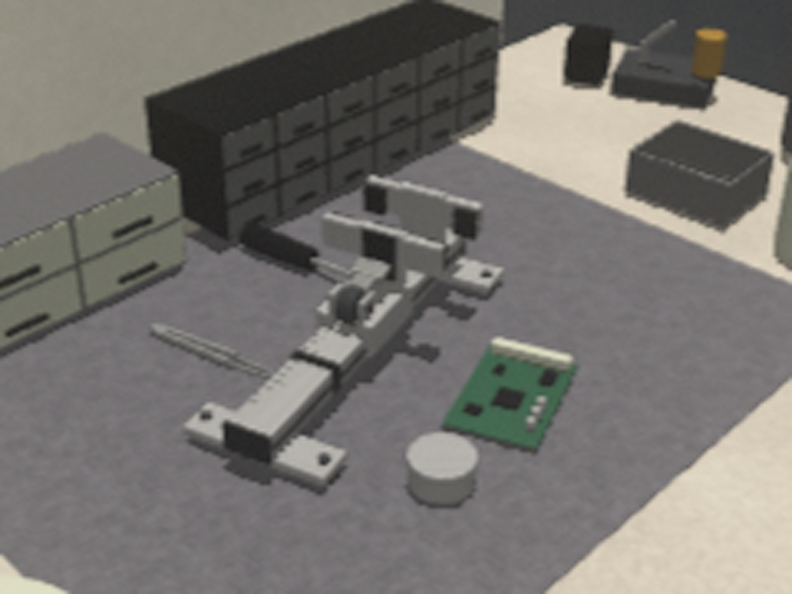

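View pics/t1.png

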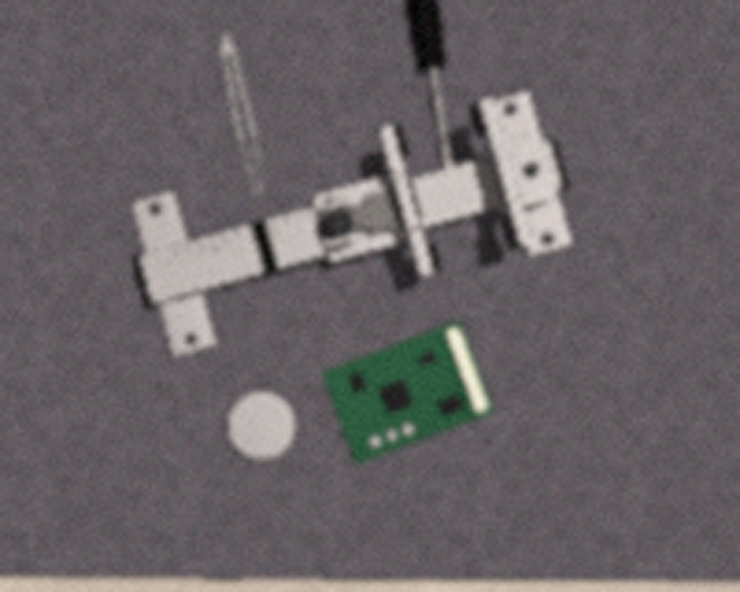

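View pics/side0.png

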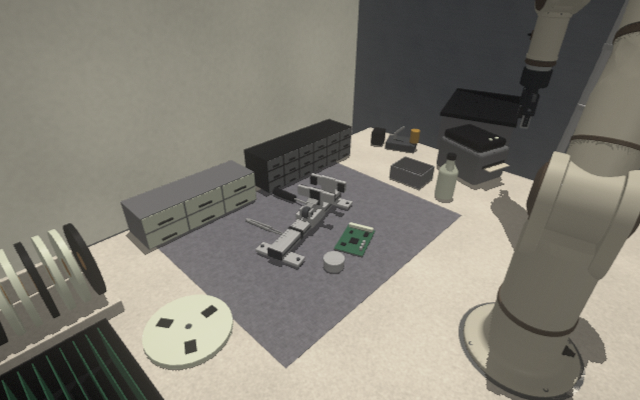

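View pics/top0.png

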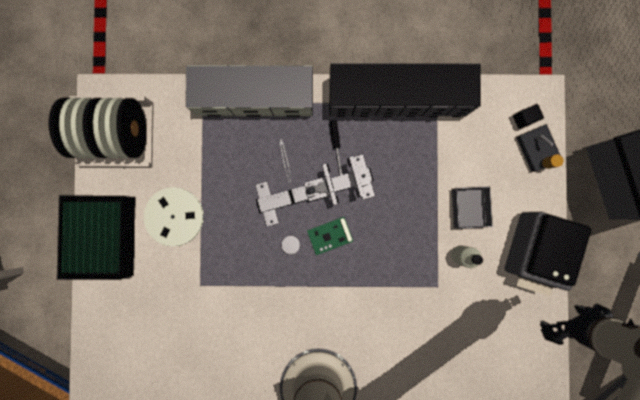

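```bash
cat >> h.py <<'E'
def avg(n,k):
    ims=[snap(n)['image'].astype(float) for _ in range(k)]
    S[n]['image']=np.mean(ims,0).astype(np.uint8); return S[n]
def zoom(n,x0,y0,w,h,f,name,lines=(),pts=()):
    im=cv2.resize(S[n]['image'][y0:y0+h,x0:x0+w],None,fx=f,fy=f,interpolation=cv2.INTER_CUBIC)
    q=lambda P:tuple(int(round(c)) for c in (proj(n,P)-[x0-.5,y0-.5])*f)
    for P,Q,c in lines: cv2.line(im,q(P),q(Q),c,1)
    for P,c in pts: cv2.circle(im,q(P),3,c,-1)
    cv2.imwrite('pics/'+name,im)
def hold(x,y,yaw):
    c,s=np.cos(yaw),np.sin(yaw)
    return lambda a,b,z: np.array([x+c*a-s*b,y+s*a+c*b,z])
def rect(H,a0,a1,b0,b1,z,c):
    p=[H(a0,b0,z),H(a1,b0,z),H(a1,b1,z),H(a0,b1,z)]; return [(p[i],p[(i+1)%4],c) for i in range(4)]
E
python3 - <<'E'
from h import *
avg('top',4);avg('side',4)
import pickle;pickle.dump(S,open('S0.pkl','wb'))
f=lambda x,y,z:onz('top',[(130+y/3.7)/400,(220+x/3.7)/640],z)
for p in [(150,250,.04),(480,165,.04),(155,305,.04),(480,212,.04),(388,127,.106),(428,277,.106),(262,246,.04),(318,230,.04)]: print(p,np.round(f(*p),4))
a=f(388,127,.106);b=f(428,277,.106);d=a-b;print(np.linalg.norm(d),np.arctan2(d[1],d[0]))
E
```

```text
(150, 250, 0.04) [0.5656 0.1712 0.04  ]
(480, 165, 0.04) [ 0.6348 -0.0916  0.04  ]
(155, 305, 0.04) [0.5218 0.1668 0.04  ]
(480, 212, 0.04) [ 0.5973 -0.0917  0.04  ]
(388, 127, 0.106) [ 0.657  -0.0178  0.106 ]
(428, 277, 0.106) [ 0.5435 -0.0486  0.106 ]
(262, 246, 0.04) [0.5692 0.0819 0.04  ]
(318, 230, 0.04) [0.5822 0.0373 0.04  ]
0.11752333963170905 0.2647061046951274
```

```bash
cat > ov.py <<'E'
from h import *
import pickle,sys
def draw(x,y,yaw,ly,my,tag,top=(220,130,200,160,3.8),side=(240,160,140,110,5.4)):
    H=hold(x,y,yaw); L=rect(H,-.02,.02,-.17,.17,.04,(0,0,255))
    L+=rect(H,-.058,.058,ly-.005,ly+.005,.106,(0,255,0))
    L+=[(H(-.02,ly+.069,.04),H(.02,ly+.069,.04),(255,0,0))]
    L+=[(H(-.02,my+d,.04),H(.02,my+d,.04),(0,255,255)) for d in(-.006,.006)]
    zoom('top',*top,tag+'t.png',L); zoom('side',*side,tag+'s.png',L)
    print('leg',H(0,ly,.082),'edge',H(0,ly+.069,.04),'mark',H(0,my,.04))
E
python3 - <<'E'
from ov import *
S.update(pickle.load(open('S0.pkl','rb')))
draw(.588,.005,.262,-.04,.079,'a')
E
```

```text
leg [ 0.59836051 -0.03363496  0.082     ] edge [0.58048863 0.03301034 0.04      ] mark [0.56753799 0.08130404 0.04      ]
```

View pics/at.png

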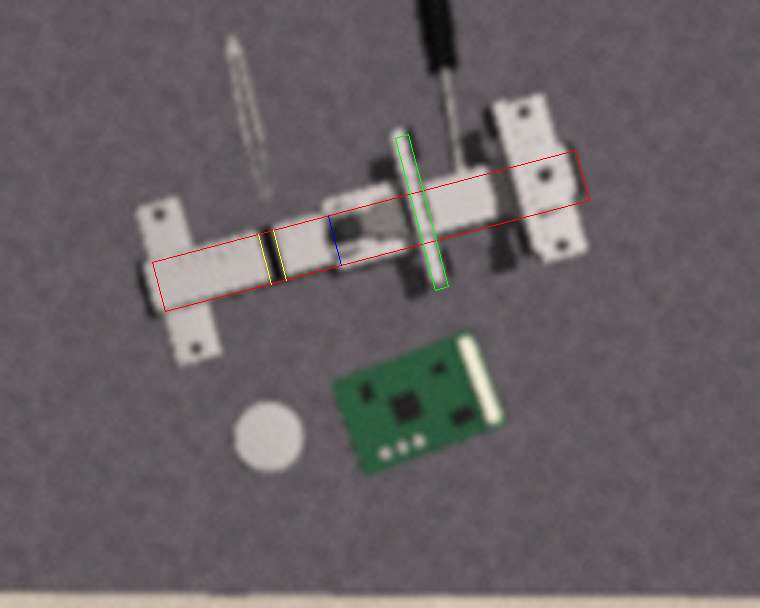

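View pics/as.png

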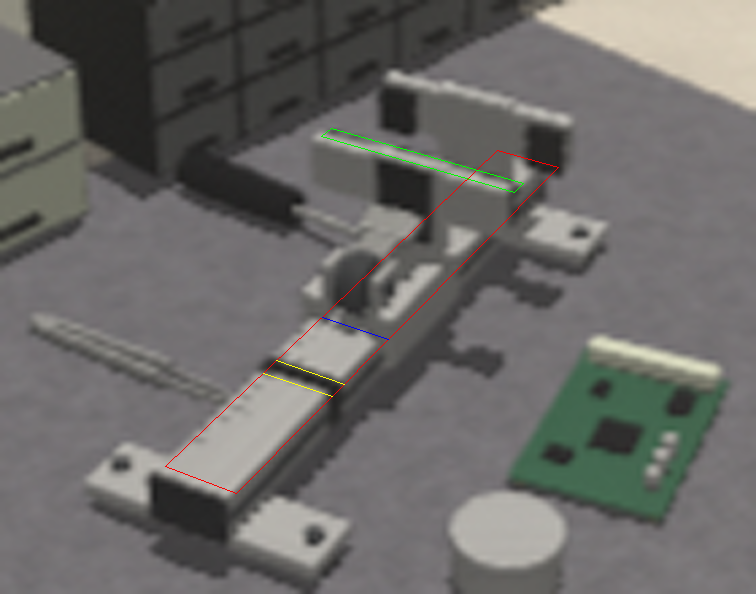

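```bash
python3 - <<'E'
from ov import *
S.update(pickle.load(open('S0.pkl','rb')))
draw(.590,.0075,.262,-.040,.077,'b',top=(250,155,130,60,6.1),side=(260,175,100,80,7.5))
E
```

```text
leg [ 0.60036051 -0.03113496  0.082     ] edge [0.58248863 0.03551034 0.04      ] mark [0.57005601 0.08187229 0.04      ]
```

View pics/bt.png

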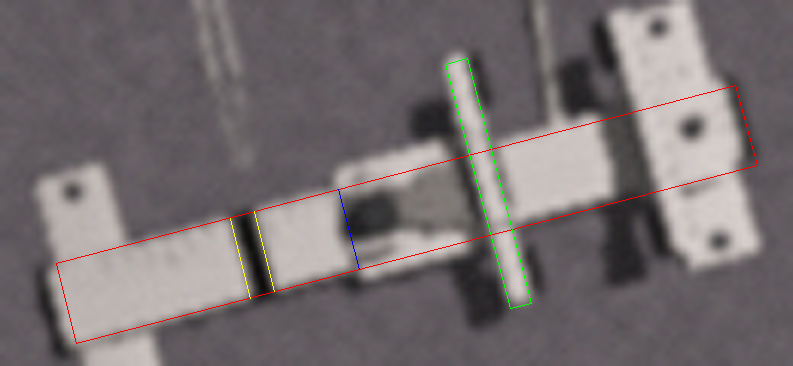

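View pics/bs.png

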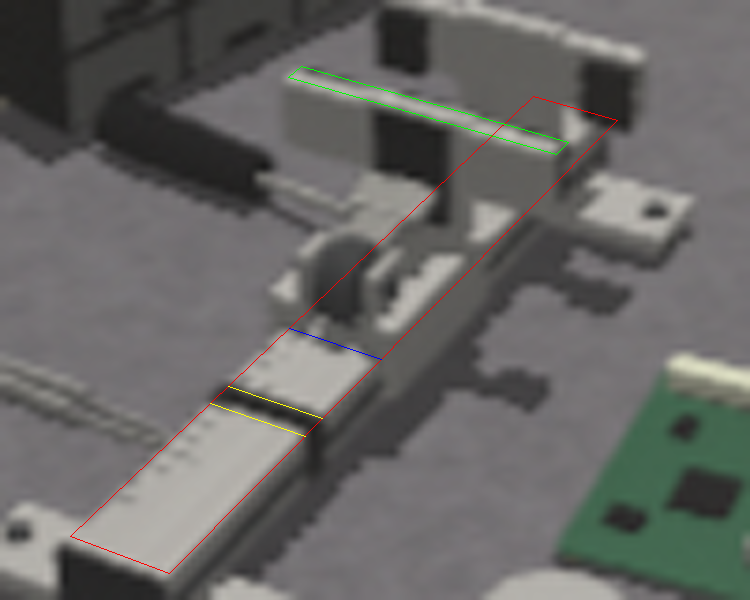

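Request:
step_arm(offset=[[0, 0, 0], [0, 0, 0], [2, -2, 0], [3, -3, 0], [3, -3, 0], [3, -3, 0], [3, -3, 0], [3, -3, 0], [3, -3, 0], [3, -3, 0], [3, -3, 0], [3, -3, 0], [3, -3, 0], [3, -3, 0]], rot=[[0, 0, 0.085], [0, 0, 0.085], [0, 0, 0], [0, 0, 0], [0, 0, 0], [0, 0, 0], [0, 0, 0], [0, 0, 0], [0, 0, 0], [0, 0, 0], [0, 0, 0], [0, 0, 0], [0, 0, 0], [0, 0, 0]], jaw=[1, 1, 0, 0, 0, 0, 0, 0, 0, 0, 0, 0, 0, 0], newtons=20)

```text
time_s: 3.1
eef_pos: [0.5291, -0.1592, 0.2308]
ee_rot: [0.993, 0.118, 0.0, 0.004]
contact_force: [0.5, -0.6, 0.6]
opening: 0.0423
```

```bash
cat > st.py <<'E'
from h import *
def rep(t=(.600,-.031,.15),yaw=.262):
    st=monitor.get_state(); p=np.array(st['eef_pos']); M=R.from_quat(st['ee_rot'])
    Z=np.array([0,0,-1]);Y=np.array([np.sin(yaw),-np.cos(yaw),0]);X=np.cross(Y,Z)
    g=R.from_matrix(np.stack([X,Y,Z],1))
    print('t',round(st['time_s'],2),'p',p.round(4),'open',round(st['opening'],4),'F',np.round(st['contact_force'],1),'qv',np.abs(st['qvel']).max().round(3))
    print(' need cm',(M.inv().apply(np.array(t)-p)*100).round(2),'rot',(M.inv()*g).as_rotvec().round(3),'j',np.round(st['joint_pos'],2))
    H=hold(.590,.0075,yaw); c,s=np.cos(yaw),np.sin(yaw); d=p[:2]-[.590,.0075]
    print(' holder frame x,y',round(c*d[0]+s*d[1],4),round(-s*d[0]+c*d[1],4))
E
python3 -c "
from st import *
rep()"
```

```text
t 3.1 p [ 0.5291 -0.1592  0.2308] open 0.0423 F [ 0.5 -0.6  0.6] qv 0.898
 need cm [  9.9  -10.88   7.99] rot [ 0.008  0.    -0.026] j [ 0.72  0.35 -0.6   1.8   0.23  1.06 -1.29]
 holder frame x,y -0.102 -0.1453
```

Request:
step_arm(offset=[[2.5, -2.7, 0], [2.5, -2.7, 0], [2.5, -2.7, 0], [2.4, -2.7, 0], [0, 0, 0], [0, 0, 4], [0, 0, 4], [0, 0, 0]], rot=[[0.008, 0, -0.026], [0, 0, 0], [0, 0, 0], [0, 0, 0], [0, 0, 0], [0, 0, 0], [0, 0, 0], [0, 0, 0]], jaw=[0, 0, 0, 0, 0, 0, 0, 0])

```text
time_s: 3.9
eef_pos: [0.605, -0.0138, 0.1522]
ee_rot: [0.99, 0.138, 0.005, -0.001]
contact_force: [-0.6, -0.3, -0.2]
opening: 0.0424
```

```bash
python3 -c "
from st import *
rep((.600,-.031,.086))
snap('top');snap('side')
zoom('top',250,140,130,90,6,'c_t.png');zoom('side',250,130,120,110,5,'c_s.png')
"
```

```text
t 3.9 p [ 0.605  -0.0138  0.1522] open 0.0424 F [-0.6 -0.3 -0.2] qv 0.057
 need cm [-1.02  1.52  6.61] rot [-0.    -0.01   0.014] j [ 0.43  0.54 -0.6   1.74  0.36  0.96 -1.6 ]
 holder frame x,y 0.009 -0.0245
```

View pics/c_s.png

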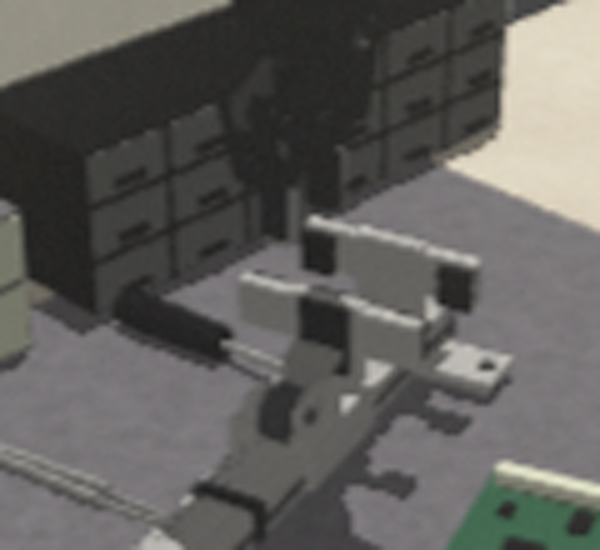

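View pics/c_t.png

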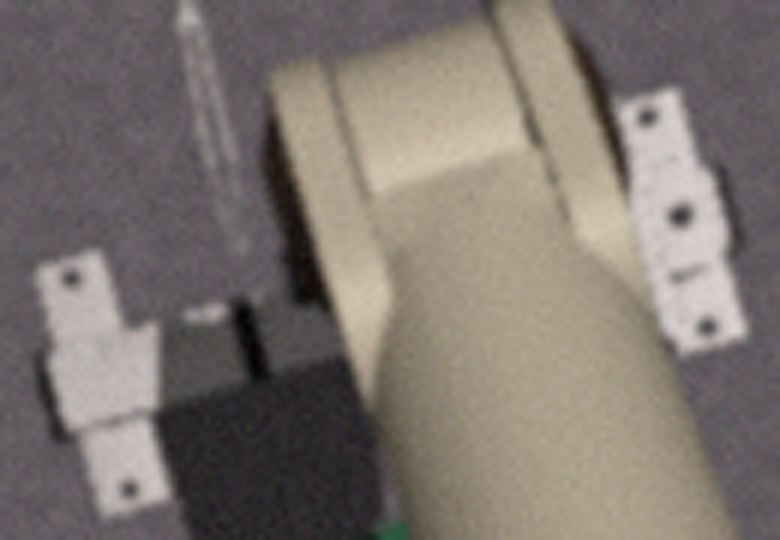

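Request:
step_arm(offset=[[-1.0, 1.5, 0], [0, 0, 0], [0, 0, 2.5], [0, 0, 2], [0, 0, 0]], rot=[[0, -0.01, 0.014], [0, 0, 0], [0, 0, 0], [0, 0, 0], [0, 0, 0]], jaw=[0, 0, 0, 0, 0])

```text
time_s: 4.5
eef_pos: [0.6095, -0.037, 0.1216]
ee_rot: [0.992, 0.126, 0.011, 0.003]
contact_force: [0.6, 0.4, 0.4]
opening: 0.0429
```

```bash
python3 -c "
from st import *
rep((.600,-.031,.086))
snap('side')
zoom('side',260,150,100,80,7.5,'d_s.png')
"
```

```text
t 4.5 p [ 0.6095 -0.037   0.1216] open 0.0429 F [0.6 0.4 0.4] qv 0.047
 need cm [-0.85 -0.86  3.54] rot [ 0.009 -0.021 -0.009] j [ 0.44  0.58 -0.57  1.76  0.39  0.9  -1.61]
 holder frame x,y 0.0073 -0.0481
```

View pics/d_s.png

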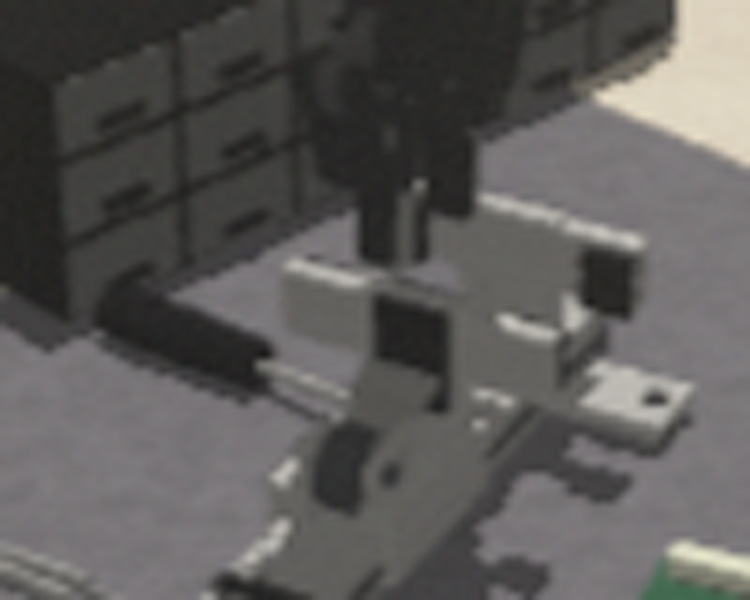

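Request:
step_arm(offset=[[-0.8, -0.8, 0], [0, 0, 0], [0, 0, 0]], rot=[[0.009, -0.021, -0.009], [0, 0, 0], [0, 0, 0]], jaw=[0, 0, 0])

```text
time_s: 4.85
eef_pos: [0.6022, -0.0312, 0.1271]
ee_rot: [0.991, 0.131, 0.002, 0.001]
contact_force: [-0.1, 0.3, -0.5]
opening: 0.0428
```

```bash
python3 -c "
from st import *
rep((.600,-.031,.086))
"
```

```text
t 4.85 p [ 0.6022 -0.0312  0.1271] open 0.0428 F [-0.1  0.3 -0.5] qv 0.017
 need cm [-0.23 -0.09  4.11] rot [ 0.002 -0.005  0.   ] j [ 0.44  0.57 -0.57  1.76  0.38  0.92 -1.61]
 holder frame x,y 0.0018 -0.0405
```

Request:
step_arm(offset=[[-0.2, 0, 1], [0, 0, 1], [0, 0, 1], [0, 0, 0]], rot=[[0, 0, 0], [0, 0, 0], [0, 0, 0], [0, 0, 0]], jaw=[0, 0, 0, 0])

```text
time_s: 5.25
eef_pos: [0.6008, -0.0317, 0.0956]
ee_rot: [0.991, 0.131, 0.003, 0.001]
contact_force: [-0.5, -0.5, 0.0]
opening: 0.0426
```

```bash
python3 -c "
from st import *
rep((.600,-.031,.086))
snap('side')
zoom('side',260,150,100,80,7.5,'e_s.png')
"
```

```text
t 5.25 p [ 0.6008 -0.0317  0.0956] open 0.0426 F [-0.5 -0.5  0. ] qv 0.009
 need cm [-0.06 -0.09  0.96] rot [ 0.003 -0.006  0.   ] j [ 0.42  0.61 -0.55  1.78  0.41  0.86 -1.63]
 holder frame x,y 0.0002 -0.0407
```

View pics/e_s.png

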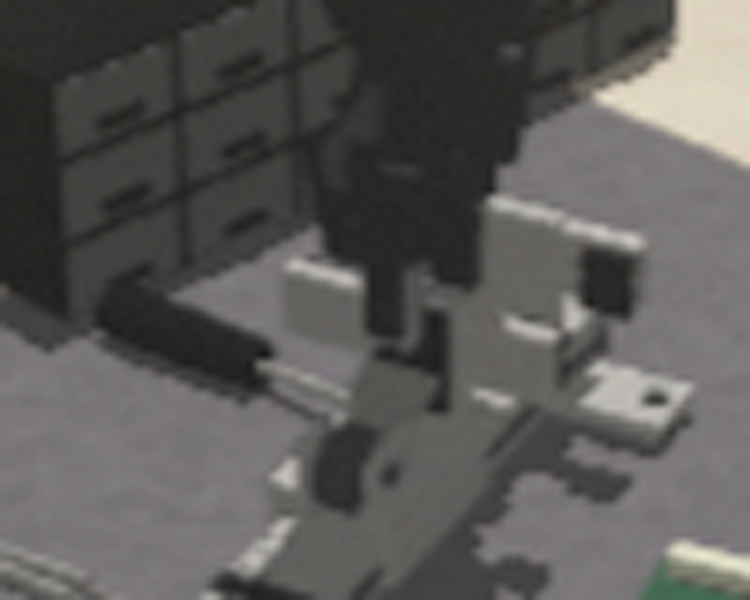

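```bash
python3 -c "
from st import *
snap('side')
H=hold(.590,.0075,.262)
for P in [(-.011,-.01,.1),(.011,-.01,.1),(-.016,-.032,.105),(.016,-.032,.105),(-.015,-.029,.08),(.015,-.029,.08)]:
    print(P,((proj('side',H(*P))-[259.5,149.5])*7.5).round())
"
```

```text
(-0.011, -0.01, 0.1) [412. 354.]
(0.011, -0.01, 0.1) [360. 338.]
(-0.016, -0.032, 0.105) [452. 319.]
(0.016, -0.032, 0.105) [378. 297.]
(-0.015, -0.029, 0.08) [446. 378.]
(0.015, -0.029, 0.08) [377. 358.]
```

Request:
step_arm(offset=[[0, 0, 0.6], [0, 0, 0], [0, 0, 0], [0, 0, 0], [0, 0, 0], [0, 0, 0]], rot=[[0, 0, 0], [0, 0, 0], [0, 0, 0], [0, 0, 0], [0, 0, 0], [0, 0, 0]], jaw=[0, -1, -1, -1, -1, -1], newtons=20)

```text
time_s: 5.95
eef_pos: [0.6023, -0.0308, 0.0909]
ee_rot: [0.991, 0.132, 0.005, 0.001]
contact_force: [-0.5, 0.3, -1.9]
opening: 0.0154
```

```bash
python3 -c "
from st import *
rep((.600,-.031,.086))
snap('side')
zoom('side',260,150,100,80,7.5,'f_s.png')
"
```

```text
t 5.95 p [ 0.6023 -0.0308  0.0909] open 0.0154 F [-0.5  0.3 -1.9] qv 0.002
 need cm [-0.23 -0.04  0.49] rot [ 0.003 -0.009  0.002] j [ 0.42  0.61 -0.55  1.78  0.41  0.85 -1.63]
 holder frame x,y 0.002 -0.0402
```

View pics/f_s.png

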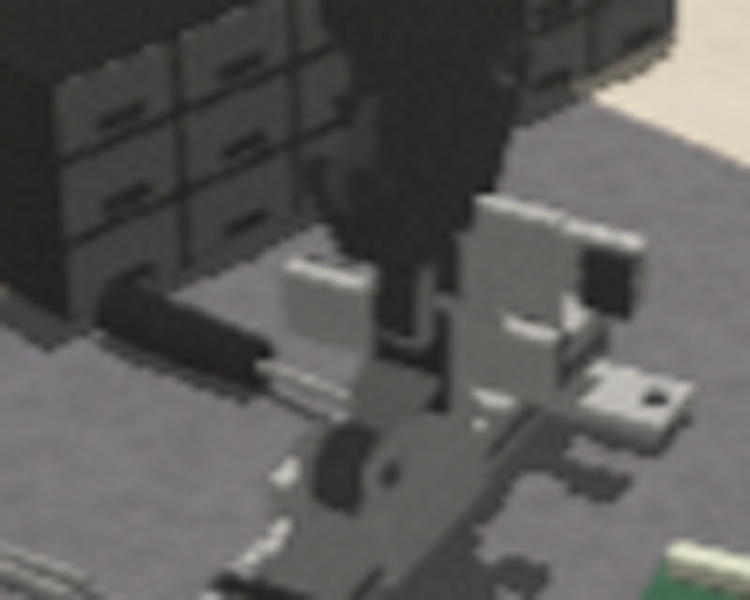

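Request:
step_arm(offset=[[0, -0.8, 0], [0, -1, 0], [0, -1, 0], [0, -1, 0], [0, 0, 0]], rot=[[0, -0.009, 0], [0, 0, 0], [0, 0, 0], [0, 0, 0], [0, 0, 0]], jaw=[-1, -1, -1, -1, -1])

```text
time_s: 6.5
eef_pos: [0.5945, -0.0037, 0.091]
ee_rot: [0.992, 0.128, 0.001, 0.008]
contact_force: [1.2, -2.2, -3.5]
opening: 0.0153
```

```bash
python3 -c "
from st import *
rep((.589,.013,.088))
snap('side')
zoom('side',250,150,100,100,6,'g_s.png')
"
```

```text
t 6.5 p [ 0.5945 -0.0037  0.091 ] open 0.0153 F [ 1.2 -2.2 -3.5] qv 0.033
 need cm [-0.1  -1.76  0.27] rot [ 0.016  0.001 -0.005] j [ 0.36  0.6  -0.55  1.8   0.42  0.85 -1.7 ]
 holder frame x,y 0.0014 -0.012
```

View pics/g_s.png

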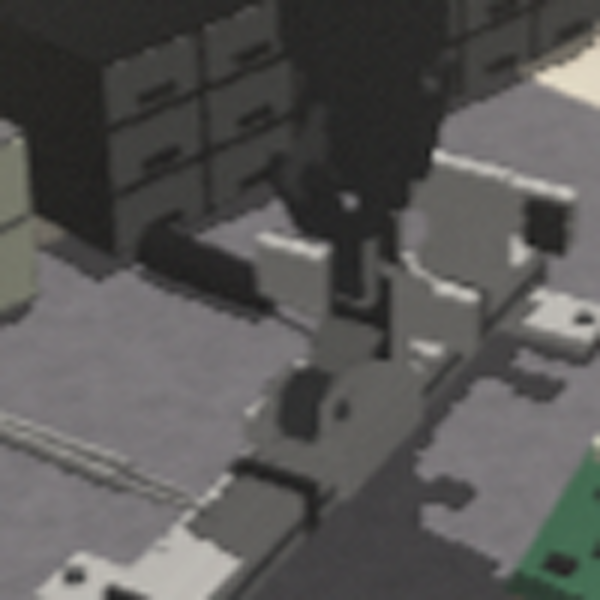

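Request:
step_arm(offset=[[0, -0.8, 0], [0, -0.7, 0], [0, -0.3, 0], [0, 0, 0]], rot=[[0.016, 0, 0], [0, 0, 0], [0, 0, 0], [0, 0, 0]], jaw=[-1, -1, -1, -1])

```text
time_s: 6.95
eef_pos: [0.5918, 0.0054, 0.0909]
ee_rot: [0.992, 0.125, -0.0, 0.004]
contact_force: [1.5, -3.7, -2.1]
opening: 0.0156
```

```bash
python3 -c "
from st import *
rep((.589,.013,.088))
snap('side');snap('top')
zoom('side',250,170,80,80,7.5,'h_s.png');zoom('top',250,150,130,80,6,'h_t.png')
"
```

```text
t 6.95 p [0.5918 0.0054 0.0909] open 0.0156 F [ 1.5 -3.7 -2.1] qv 0.01
 need cm [-0.08 -0.81  0.29] rot [ 0.008  0.001 -0.011] j [ 0.36  0.6  -0.55  1.8   0.41  0.85 -1.71]
 holder frame x,y 0.0012 -0.0025
```

View pics/h_s.png

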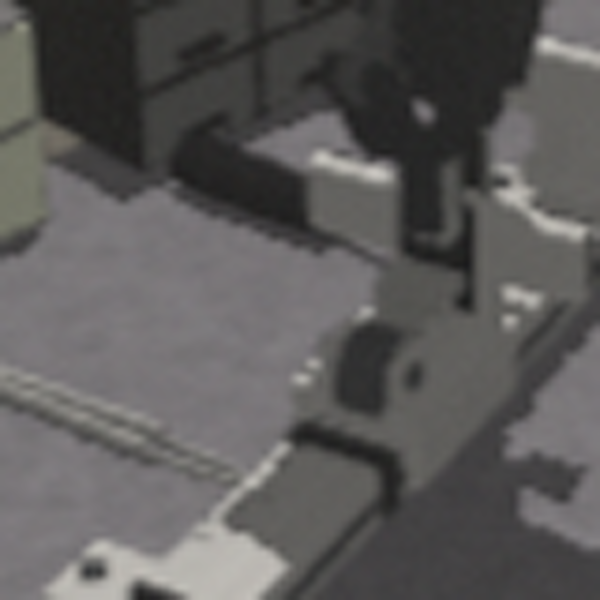

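View pics/h_t.png

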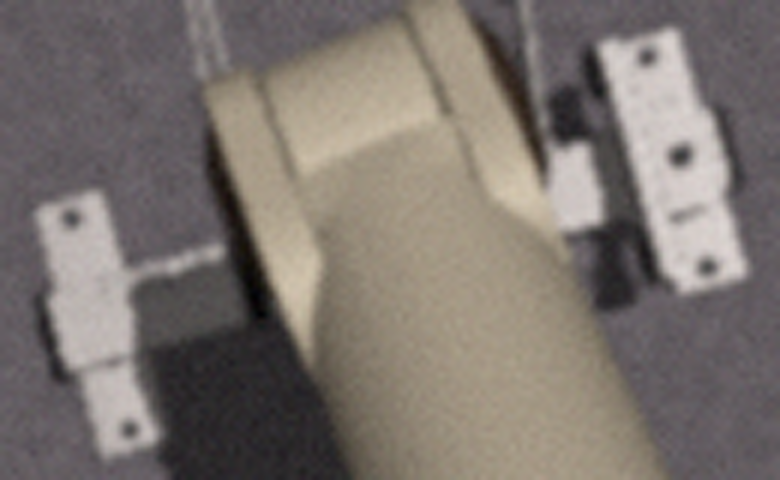

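Request:
step_arm(offset=[[0, -0.7, 0], [0, -0.5, 0], [0, -0.2, 0]], rot=[[0.008, 0, -0.01], [0, 0, 0], [0, 0, 0]], jaw=[-1, -1, -1])

```text
time_s: 7.35
eef_pos: [0.5891, 0.015, 0.091]
ee_rot: [0.992, 0.128, -0.001, 0.002]
contact_force: [1.5, -5.8, -2.0]
opening: 0.0157
```

```bash
cat > look.py <<'E'
from st import *
import sys
def look(tag,k=2):
    rep((.589,.013,.088)); avg('side',k)
    im=S['side']['image'].astype(float); S['side']['image']=np.clip((im-20)*1.8,0,255).astype(np.uint8)
    zoom('side',270,205,50,40,15,tag+'.png')
E
python3 -c "
from look import *
look('i')"
```

```text
t 7.35 p [0.5891 0.015  0.091 ] open 0.0157 F [ 1.5 -5.8 -2. ] qv 0.028
 need cm [-0.06  0.19  0.3 ] rot [ 0.003  0.002 -0.005] j [ 0.35  0.6  -0.56  1.81  0.41  0.85 -1.72]
 holder frame x,y 0.0011 0.0075
```

View pics/i.png

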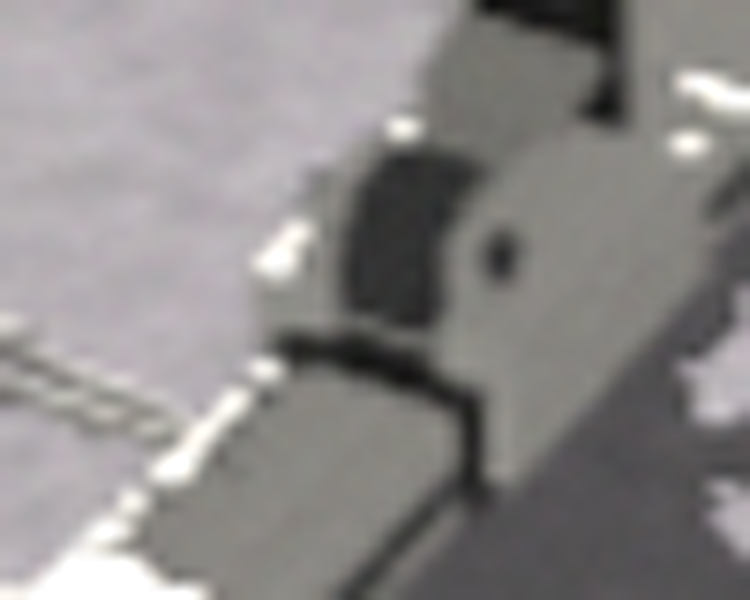

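```bash
cat > prof.py <<'E'
from st import *
import pickle
def prof(s):
    S['side']=s; g=cv2.cvtColor(s['image'],cv2.COLOR_BGR2GRAY).astype(np.float32)
    H=hold(.590,.0075,.262); b=np.arange(.060,.100,.001)
    v=0;xs=np.arange(-.012,.0121,.003)
    for a in xs:
        P=np.array([proj('side',H(a,y,.04)) for y in b]).astype(np.float32)
        v=v+cv2.remap(g,P[None,:,0],P[None,:,1],cv2.INTER_LINEAR)[0]/len(xs)
    for i in range(0,40,8): print(' '.join(f'{1000*b[j]:.0f}:{v[j]:.0f}' for j in range(i,i+8)))
E
python3 -c "
from prof import *
prof(pickle.load(open('S0.pkl','rb'))['side']); print(); prof(avg('side',3))"
```

```text
60:176 61:176 62:175 63:173 64:171 65:167 66:161 67:151
68:136 69:120 70:104 71:88 72:75 73:65 74:55 75:50
76:48 77:53 78:62 79:77 80:95 81:113 82:130 83:143
84:154 85:162 86:167 87:171 88:173 89:174 90:175 91:175
92:174 93:174 94:173 95:173 96:173 97:174 98:174 99:175

60:69 61:69 62:71 63:73 64:76 65:78 66:79 67:78
68:75 69:71 70:66 71:61 72:55 73:50 74:46 75:42
76:40 77:41 78:44 79:49 80:57 81:65 82:73 83:79
84:84 85:88 86:91 87:92 88:93 89:94 90:94 91:94
92:94 93:94 94:94 95:94 96:94 97:94 98:94 99:95
```

```bash
python3 - <<'E'
from prof import *
S.update(pickle.load(open('S0.pkl','rb')))
H=hold(.590,.0075,.262)
def lines(n,b):
    g=cv2.cvtColor(S[n]['image'],cv2.COLOR_BGR2GRAY).astype(np.float32)
    print(n,'      ',' '.join(f'{1000*y:4.0f}' for y in b))
    for a in (-.024,-.018,-.012,-.006,0,.006,.012,.018,.024):
        P=np.array([proj(n,H(a,y,.04)) for y in b]).astype(np.float32)
        v=cv2.remap(g,P[None,:,0],P[None,:,1],cv2.INTER_LINEAR)[0]
        print(f'{1000*a:6.0f}      ',' '.join(f'{x:4.0f}' for x in v))
b=np.arange(.016,.046,.0015)
lines('side',b);lines('top',b);lines('top',np.arange(.06,.09,.0015))
avg('side',3); lines('side',np.arange(.062,.09,.0015))
zoom('side',270,205,50,40,15,'j1.png',[(H(-.02,.0757,.04),H(.02,.0757,.04),(0,255,0)),(H(-.02,.0697,.04),H(.02,.0697,.04),(0,255,255)),(H(-.02,.0817,.04),H(.02,.0817,.04),(0,255,255))])
S.update(pickle.load(open('S0.pkl','rb')))
zoom('side',275,190,50,40,15,'j0.png',[(H(-.02,.029,.04),H(.02,.029,.04),(255,0,0))])
E
```

```text
side          16   18   19   21   22   24   25   27   28   30   31   33   34   36   37   39   40   42   43   45
   -24         91   91   91   91   92   92   92   93   93   94   94   94   93   92   89   86   86   84   82   82
   -18         99   94   94   95   95   94   94   93   93   96  104  117  136  141  146  149  150  150  151  152
   -12        106  101   97   95   94   93   92   93  104  126  147  164  172  174  176  176  176  176  176  176
    -6         94   93   92   92   92   93   99  110  123  127  128  135  145  161  166  170  174  176  176  176
     0         68   71   77   84   90   91   92   93   93   93   99  111  132  149  164  174  176  177  176  176
     6         61   71   82   89   92   93   94  104  110  111  113  135  151  164  172  175  177  177  177  177
    12         89  104  111  118  120  124  129  130  122  116  125  142  159  162  167  172  175  174  172  170
    18         80   86   89   92   93   93   93   94  102  116  134  152  155  161  170  170  165  160  155  152
    24         99   97   95   95   96   95   95   94   94   96  103  107  109  112  
[... 2663 characters left out ...]
62   52   48   50   58   71   80   88   91   93   94
    -6         95   93   91   88   81   71   59   50   43   38   37   43   55   69   82   88   93   95   96
     0         59   65   72   70   64   57   51   46   42   39   42   50   59   72   80   86   92   93   94
     6         49   54   62   65   65   59   51   44   38   38   39   44   55   69   81   90   92   93   94
    12         50   59   67   73   70   65   61   57   53   49   43   47   56   63   69   76   83   90   94
    18         69   77   84   90   94   97   93   84   72   61   56   52   55   66   90  116  141  140  132
    24         97   98   98   99   99   99   98   97   95   91   92   95  100  104  108  112  116  117  116
```

View pics/j0.png

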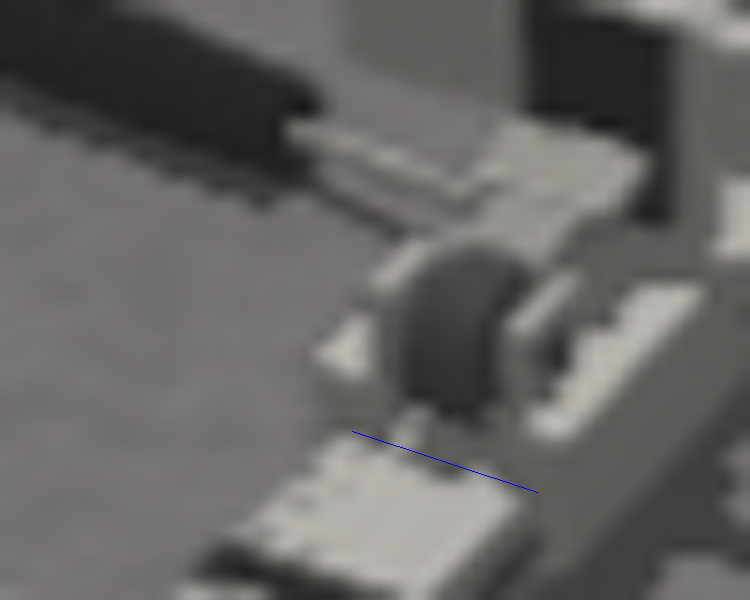

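View pics/j1.png

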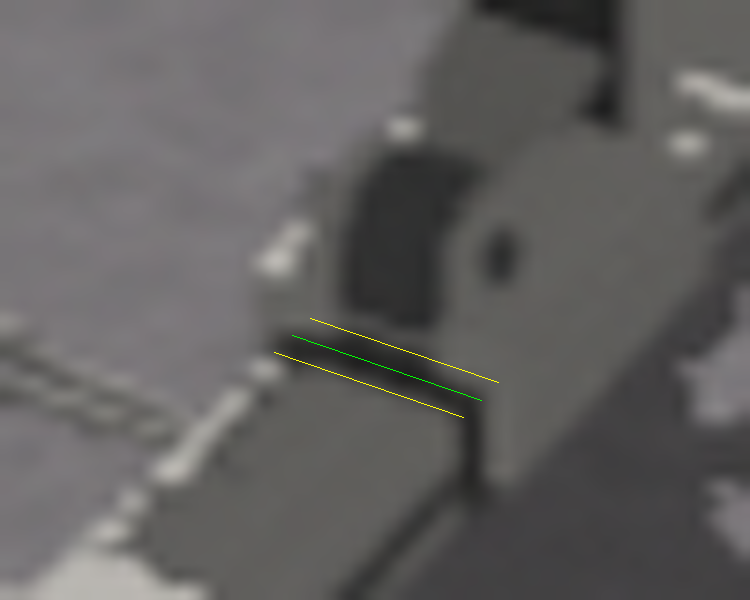

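Request:
step_arm(offset=[[0, -0.4, 0], [0, -0.1, 0], [0, 0, 0]], rot=[[0, 0, 0], [0, 0, 0], [0, 0, 0]], jaw=[-1, -1, -1])

```text
time_s: 8.05
eef_pos: [0.5879, 0.0191, 0.0909]
ee_rot: [0.992, 0.128, -0.001, 0.002]
contact_force: [1.8, -5.9, -2.3]
opening: 0.0155
```

```bash
cat > edge.py <<'E'
from st import *
H=hold(.590,.0075,.262)
def edge(tag=None,k=2):
    rep((.589,.013,.088)); avg('side',k); n='side'
    g=cv2.cvtColor(S[n]['image'],cv2.COLOR_BGR2GRAY).astype(np.float32); b=np.arange(.062,.09,.0015)
    print('           ',' '.join(f'{1000*y:4.0f}' for y in b))
    for a in (-.018,-.012,.018):
        P=np.array([proj(n,H(a,y,.04)) for y in b]).astype(np.float32)
        v=cv2.remap(g,P[None,:,0],P[None,:,1],cv2.INTER_LINEAR)[0]
        print(f'{1000*a:6.0f}      ',' '.join(f'{x:4.0f}' for x in v))
    if tag: zoom('side',260,180,80,64,10,tag+'.png')
E
python3 -c "
from edge import *
edge('k')"
```

```text
t 8.05 p [0.5879 0.0191 0.0909] open 0.0155 F [ 1.8 -5.9 -2.3] qv 0.002
 need cm [-0.05  0.61  0.3 ] rot [ 0.003  0.002 -0.005] j [ 0.34  0.6  -0.56  1.81  0.41  0.85 -1.73]
 holder frame x,y 0.001 0.0117
              62   64   65   66   68   70   71   73   74   76   77   79   80   82   83   85   86   88   89
   -18         94   95   95   96   97   98   99   98   96   92   84   76   67   66   74   84   92   94   94
   -12         97   97   98   98   99   99   99   98   98   91   78   70   68   76   82   89   91   92   93
    18         52   55   65   75   86   93   94   96   98   97   86   75   66   65   71   82   96  103  106
```

View pics/k.png

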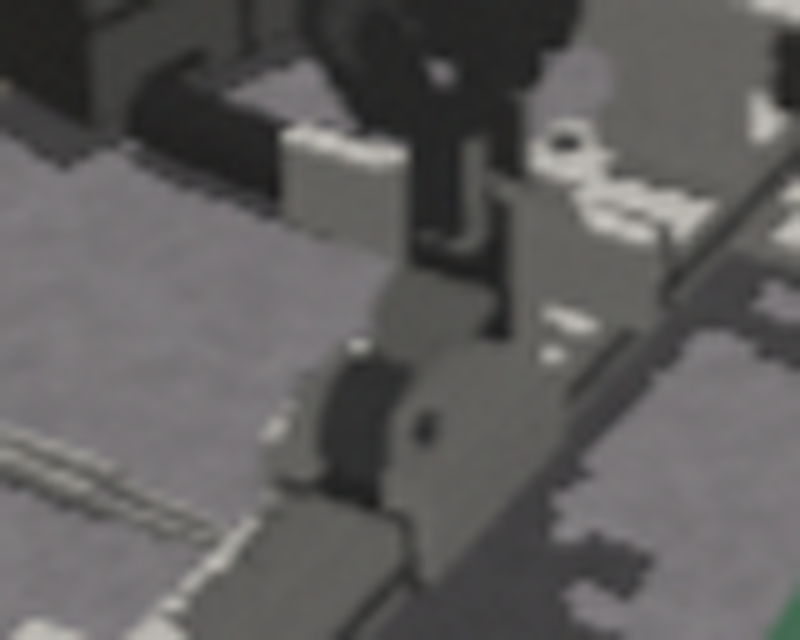

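Request:
step_arm(offset=[[0, 0, 0.6], [0, 0, 0.6], [0, 0, 0.3]], rot=[[0, 0, 0], [0, 0, 0], [0, 0, 0]], jaw=[-1, -1, -1])

```text
time_s: 8.45
eef_pos: [0.5916, 0.0188, 0.0841]
ee_rot: [0.992, 0.128, 0.003, 0.004]
contact_force: [-9.6, -7.8, 24.1]
opening: 0.0155
```

```bash
python3 -c "
from edge import *
rep()"
```

```text
t 8.45 p [0.5916 0.0188 0.0841] open 0.0155 F [-9.6 -7.8 24.1] qv 0.018
 need cm [-0.42  5.09 -6.55] rot [ 0.009 -0.004 -0.006] j [ 0.33  0.61 -0.55  1.81  0.42  0.83 -1.74]
 holder frame x,y 0.0045 0.0105
```

```bash
python3 -c "
from edge import *
edge('l')"
```

```text
t 8.45 p [0.5916 0.0188 0.0841] open 0.0155 F [-9.6 -7.8 24.1] qv 0.018
 need cm [-0.4   0.5  -0.39] rot [ 0.009 -0.004 -0.006] j [ 0.33  0.61 -0.55  1.81  0.42  0.83 -1.74]
 holder frame x,y 0.0045 0.0105
              62   64   65   66   68   70   71   73   74   76   77   79   80   82   83   85   86   88   89
   -18         95   95   95   96   97   98   98   96   92   85   74   66   58   61   71   84   93   94   95
   -12         98   98   98   98   98   98   98   96   92   81   68   61   62   72   81   89   91   93   94
    18         58   64   74   83   91   95   96   96   95   87   75   63   58   59   68   79   90   95   98
```

View pics/l.png

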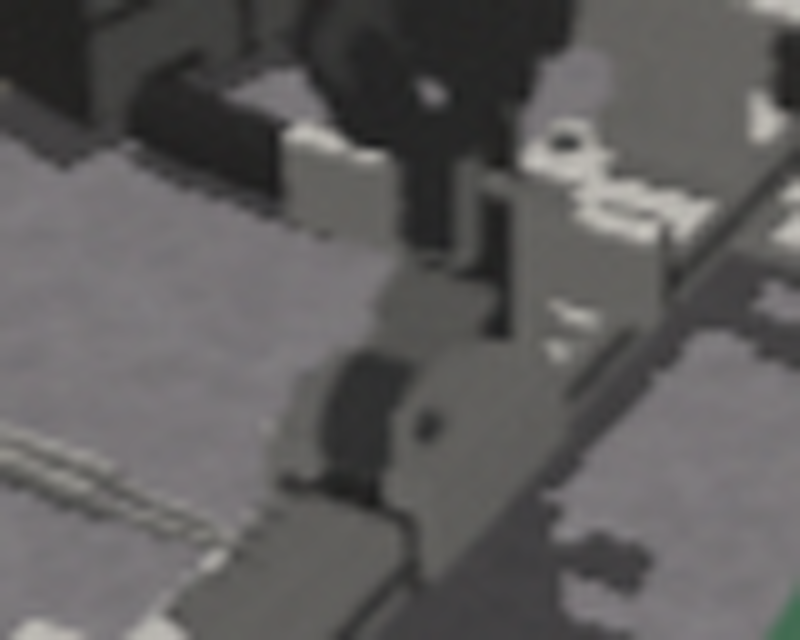

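Request:
step_arm(offset=[[-0.3, 0, 0.8], [-0.1, 0, 0.8]], rot=[[0.009, 0, 0], [0, 0, 0]], jaw=[-1, -1])

```text
time_s: 8.75
eef_pos: [0.5942, 0.0183, 0.0773]
ee_rot: [0.992, 0.128, 0.008, 0.002]
contact_force: [-8.6, -6.6, 31.7]
opening: 0.0158
```

```bash
python3 -c "
from edge import *
rep()"
```

```text
t 8.75 p [0.5942 0.0183 0.0773] open 0.0158 F [-8.6 -6.6 31.7] qv 0.108
 need cm [-0.58  4.95 -7.25] rot [ 0.005 -0.016 -0.005] j [ 0.34  0.62 -0.54  1.82  0.43  0.81 -1.74]
 holder frame x,y 0.0069 0.0093
```

Request:
step_arm(offset=[[-1.0, -0.2, 0.6], [-0.7, -0.1, 0.6]], rot=[[0.005, -0.02, 0], [0, -0.01, 0]], jaw=[-1, -1])

```text
time_s: 8.95
eef_pos: [0.5939, 0.0199, 0.0768]
ee_rot: [0.992, 0.129, 0.01, 0.001]
contact_force: [-2.9, -5.5, 32.8]
opening: 0.0152
```

```bash
python3 -c "
from edge import *
edge('m')"
```

```text
t 8.95 p [0.5939 0.0199 0.0768] open 0.0152 F [-2.9 -5.5 32.8] qv 0.062
 need cm [-0.63  0.55 -1.13] rot [ 0.006 -0.019 -0.004] j [ 0.33  0.61 -0.54  1.82  0.43  0.8  -1.74]
 holder frame x,y 0.007 0.011
              62   64   65   66   68   70   71   73   74   76   77   79   80   82   83   85   86   88   89
   -18         94   94   95   96   97   99  100   97   93   85   75   67   59   62   72   84   92   94   94
   -12         97   98   99   98   98   99   99   98   96   87   74   66   66   74   82   89   91   92   94
    18         53   56   65   75   85   93   95   96   95   88   75   64   58   59   67   80   95  102  106
```

View pics/m.png

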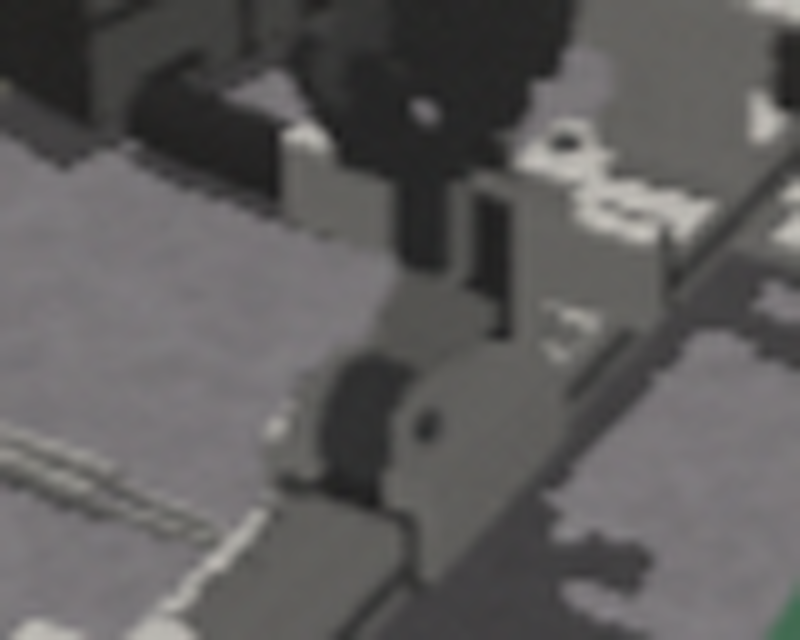

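Request:
step_arm(offset=[[-0.8, -0.1, 0.2], [-0.5, -0.1, 0.2]], rot=[[0.005, -0.02, 0], [0, -0.01, 0]], jaw=[-0.63, -0.63])

```text
time_s: 9.25
eef_pos: [0.5925, 0.0214, 0.0775]
ee_rot: [0.992, 0.129, 0.007, -0.0]
contact_force: [5.7, -4.4, -0.8]
opening: 0.016
```

```bash
python3 -c "
from edge import *
rep()"
```

```text
t 9.25 p [0.5925 0.0214 0.0775] open 0.016 F [ 5.7 -4.4 -0.8] qv 0.021
 need cm [-0.52  5.27 -7.25] rot [ 0.001 -0.014 -0.002] j [ 0.33  0.61 -0.55  1.82  0.43  0.81 -1.74]
 holder frame x,y 0.006 0.0128
```

Request:
step_arm(offset=[[-0.6, 0.2, 0.4], [-0.3, 0, 0.5]], rot=[[0, -0.014, 0], [0, 0, 0]], jaw=[-0.63, -0.63])

```text
time_s: 9.45
eef_pos: [0.5936, 0.0193, 0.0755]
ee_rot: [0.992, 0.13, 0.009, 0.001]
contact_force: [-2.9, -6.2, 19.1]
opening: 0.0158
```

```bash
python3 -c "
from edge import *
edge('n')"
```

```text
t 9.45 p [0.5936 0.0193 0.0755] open 0.0158 F [-2.9 -6.2 19.1] qv 0.127
 need cm [-0.58  0.5  -1.26] rot [ 0.004 -0.017 -0.002] j [ 0.34  0.62 -0.54  1.82  0.43  0.8  -1.74]
 holder frame x,y 0.0065 0.0105
              62   64   65   66   68   70   71   73   74   76   77   79   80   82   83   85   86   88   89
   -18         95   95   95   96   97   98   98   96   91   84   73   65   59   62   72   83   91   94   95
   -12         96   98   98   98   98   98   98   97   95   85   71   63   63   73   82   89   92   93   95
    18         54   57   66   77   86   93   94   95   95   88   75   63   58   59   68   81   96  103  106
```

View pics/n.png

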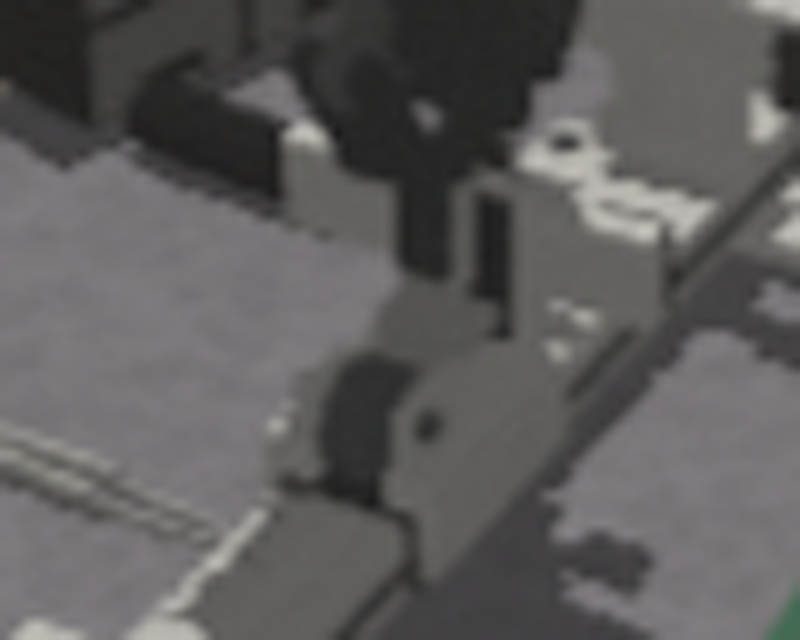

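Request:
step_arm(offset=[[-0.5, -0.1, 0], [-0.3, -0.1, 0.3], [0, -0.1, 0.6]], rot=[[0, -0.015, 0], [0, 0, 0], [0, 0, 0]], jaw=[-0.58, -0.58, -0.58])

```text
time_s: 9.85
eef_pos: [0.5901, 0.0195, 0.0701]
ee_rot: [0.992, 0.128, 0.006, 0.003]
contact_force: [-0.4, -8.9, 6.9]
opening: 0.0178
```

```bash
python3 -c "
from edge import *
edge('o')"
```

```text
t 9.85 p [0.5901 0.0195 0.0701] open 0.0178 F [-0.4 -8.9  6.9] qv 0.09
 need cm [-0.25  0.61 -1.79] rot [ 0.007 -0.012 -0.006] j [ 0.33  0.62 -0.54  1.83  0.44  0.8  -1.75]
 holder frame x,y 0.0032 0.0115
              62   64   65   66   68   70   71   73   74   76   77   79   80   82   83   85   86   88   89
   -18         95   95   95   96   98   99   99   96   92   84   73   65   59   62   72   84   92   94   95
   -12         97   98   98   98   98   98   98   97   95   85   71   62   63   73   81   89   91   92   93
    18         51   53   62   72   81   88   92   94   94   87   74   63   61   69   91  115  139  145  150
```

View pics/o.png

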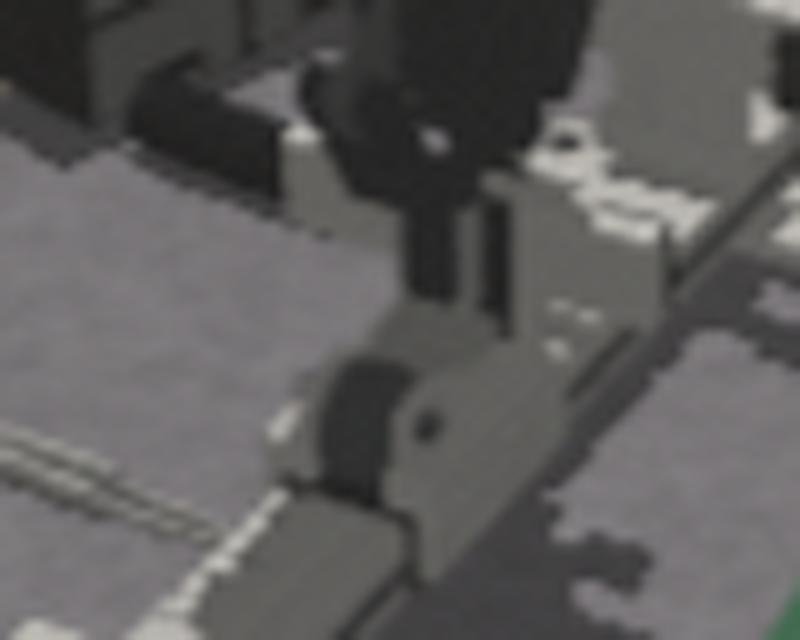

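Request:
step_arm(offset=[[-0.3, -0.2, 0.6], [-0.2, -0.2, 0.6]], rot=[[0.007, -0.012, 0], [0, 0, 0]], jaw=[-0.58, -0.58])

```text
time_s: 10.15
eef_pos: [0.591, 0.0155, 0.0615]
ee_rot: [0.992, 0.125, 0.005, 0.004]
contact_force: [0.4, -10.0, 16.3]
opening: 0.0182
```

```bash
python3 -c "
from edge import *
edge('p')"
```

```text
t 10.15 p [0.591  0.0155 0.0615] open 0.0182 F [  0.4 -10.   16.3] qv 0.125
 need cm [-0.23  0.22 -2.65] rot [ 0.009 -0.009 -0.012] j [ 0.32  0.63 -0.53  1.83  0.45  0.79 -1.76]
 holder frame x,y 0.003 0.0075
              62   64   65   66   68   70   71   73   74   76   77   79   80   82   83   85   86   88   89
   -18         97   98   99   99   98   96   91   79   65   49   43   44   49   60   71   83   91   93   94
   -12         98   98   99   98   98   96   85   70   56   48   46   48   57   70   80   88   91   93   94
    18         63   71   80   87   94   97   91   79   66   54   51   50   55   66   90  116  141  143  142
```

View pics/p.png

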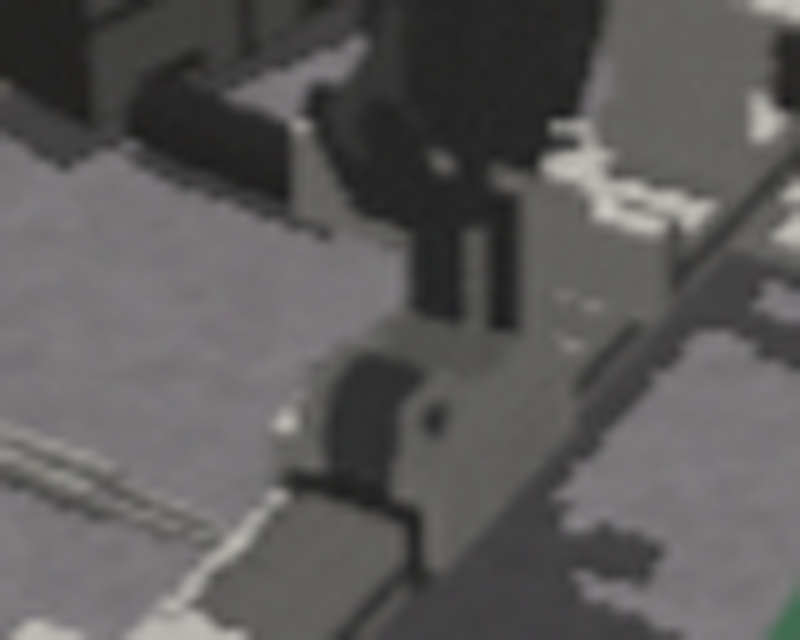

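Request:
step_arm(offset=[[-0.2, -0.7, 0.1], [-0.1, -0.5, 0.4]], rot=[[0.009, -0.009, -0.01], [0, 0, 0]], jaw=[-0.58, -0.58])

```text
time_s: 10.45
eef_pos: [0.5914, 0.0153, 0.0609]
ee_rot: [0.992, 0.125, 0.004, 0.006]
contact_force: [-6.0, -13.4, 33.7]
opening: 0.018
```

```bash
python3 -c "
from edge import *
edge('q')"
```

```text
t 10.45 p [0.5914 0.0153 0.0609] open 0.018 F [ -6.  -13.4  33.7] qv 0.132
 need cm [-0.27  0.2  -2.71] rot [ 0.013 -0.006 -0.012] j [ 0.32  0.64 -0.52  1.83  0.45  0.79 -1.76]
 holder frame x,y 0.0033 0.0072
              62   64   65   66   68   70   71   73   74   76   77   79   80   82   83   85   86   88   89
   -18         97   98   99   99   98   95   90   78   64   48   41   43   50   62   72   83   92   94   95
   -12         98   99   99   98   98   97   84   69   56   49   46   48   57   71   81   90   93   93   94
    18         63   71   80   88   95   98   91   79   65   54   50   48   50   56   67   81   97  105  108
```

View pics/q.png

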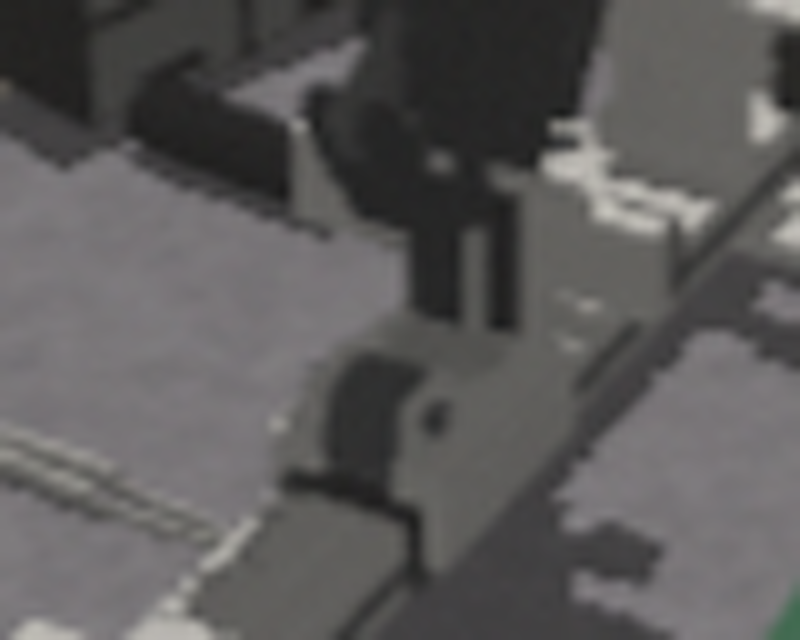

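Request:
step_arm(offset=[[-0.2, -0.1, 0.3], [0, 0, 0.3], [0, 0, 0.2], [0, 0, 0.2]], rot=[[0.01, 0, 0], [0, 0, 0], [0, 0, 0], [0, 0, 0]], jaw=[-0.58, -0.58, -1, -1])

```text
time_s: 10.95
eef_pos: [0.5916, 0.0146, 0.0609]
ee_rot: [0.993, 0.122, 0.005, 0.004]
contact_force: [-4.2, -4.5, 14.9]
opening: 0.0162
```

```bash
python3 -c "
from edge import *
edge('r')"
```

```text
t 10.95 p [0.5916 0.0146 0.0609] open 0.0162 F [-4.2 -4.5 14.9] qv 0.016
 need cm [-0.27  0.11 -2.71] rot [ 0.008 -0.01  -0.018] j [ 0.32  0.64 -0.53  1.83  0.44  0.79 -1.76]
 holder frame x,y 0.0034 0.0064
              62   64   65   66   68   70   71   73   74   76   77   79   80   82   83   85   86   88   89
   -18         97   98   98   98   97   94   89   78   64   48   42   44   49   61   71   83   91   93   94
   -12         99   98   98   98   98   97   84   68   55   47   45   47   57   71   80   88   90   92   94
    18         63   70   79   87   94   97   91   79   65   54   51   50   55   67   90  116  141  147  151
```

View pics/r.png

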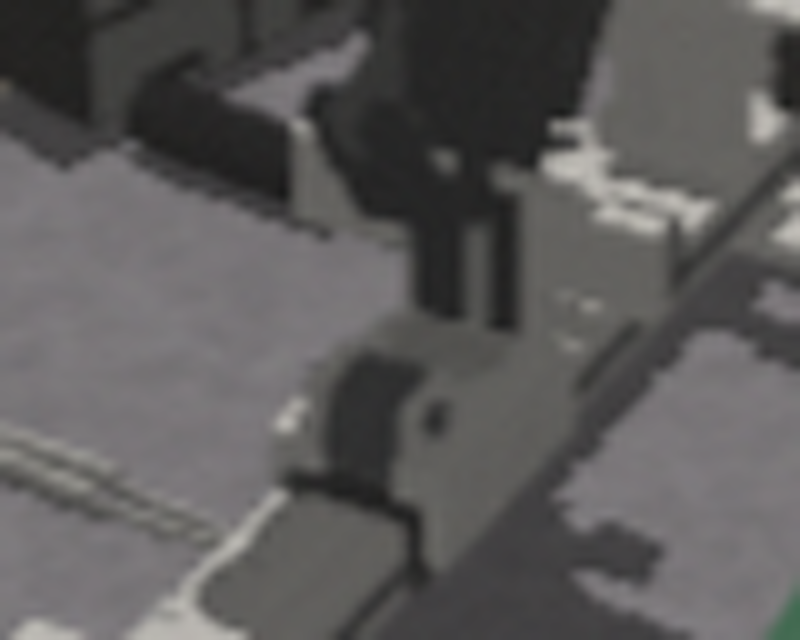

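Request:
step_arm(offset=[[0, 0, 0.3], [0, 0, 0.3], [0, 0, 0.2]], rot=[[0, 0, 0], [0, 0, 0], [0, 0, 0]], jaw=[-1, -1, -1], newtons=30)

```text
time_s: 11.35
eef_pos: [0.5916, 0.0145, 0.061]
ee_rot: [0.993, 0.121, 0.005, 0.005]
contact_force: [-3.4, -6.0, 9.2]
opening: 0.0163
```

```bash
python3 -c "
from edge import *
edge('s',3)
rep()
print([(np.round(np.array(q['point'])*[400,640],1).tolist(),round(q['confidence'],2)) for q in nets.pinpoint('saddle_edge','side')+nets.pinpoint('lever_tip','side')])
print(proj('side',H(0,.0735,.04))[::-1],[proj('side',H(0,.0155,z))[::-1].round(1) for z in (.061,.065,.080)])"
```

```text
t 11.35 p [0.5916 0.0145 0.061 ] open 0.0163 F [-3.4 -6.   9.2] qv 0.012
 need cm [-0.27  0.12 -2.7 ] rot [ 0.012 -0.008 -0.019] j [ 0.32  0.64 -0.52  1.83  0.45  0.79 -1.76]
 holder frame x,y 0.0034 0.0064
              62   64   65   66   68   70   71   73   74   76   77   79   80   82   83   85   86   88   89
   -18         97   98   98   98   97   94   89   78   65   48   42   43   49   61   71   83   91   93   94
   -12         98   98   98   98   98   96   84   69   56   48   46   48   57   71   80   89   91   92   93
    18         63   71   80   87   94   97   91   79   65   53   49   48   51   57   68   81   97  105  108
t 11.5 p [0.5916 0.0146 0.061 ] open 0.016 F [-6.5 -6.3 17.2] qv 0.002
 need cm [-0.21  4.73 -8.85] rot [ 0.012 -0.008 -0.019] j [ 0.32  0.64 -0.52  1.83  0.45  0.79 -1.76]
 holder frame x,y 0.0034 0.0064
[([230.9, 295.8], 0.65), ([214.1, 305.9], 0.59), ([207.2, 306.1], 0.2)]
[228.53705032 295.64380802] [array([211.7, 306.5]), array([210.5, 306.4]), array([206. , 306.4])]
```

View pics/s.png

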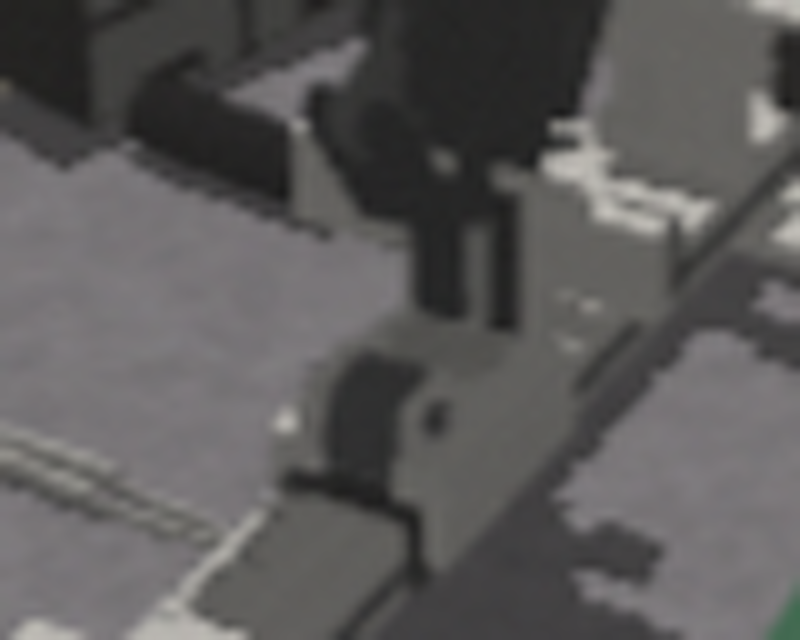

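```bash
python3 -c "
from st import *
print(workorder.finish_job()); rep()"
```

```text
the job is handed in; nothing more can be done
None
the job is handed in; nothing more can be done
```

I gripped the sliding leg by both pads, pulled it open about 45 mm onto the tape, pressed the lever down with the outer fingertip, and handed the job in at about 11.5 s with the leg still gripped.

**Last checks**
- **Saddle edge:** it sits about 2 mm short of the tape's middle, inside the 6.5 mm limit. The reading did not change over the last three looks, so the leg is still.
- **Lever:** it looks down. The fingertip stopped at about 61 mm, the stated height for fully down, and went no lower when the push reached about 34 N. The network's lever-tip point also fits the lowered position. I had no direct reading of the lever's angle.
- **Grip:** the fingers are shut on the leg at 16 mm with 30 N set. I could not measure the force on each pad separately.

**What didn't go smoothly**
- **Friction while pressing:** with the full 20 N grip, sliding down the pads took 24–33 N instead of the roughly 10 N I expected. I opened the fingers by about 2 mm for the press and closed them again once the lever was down. The edge had been held on the tape with a full grip and the lever up for well over 0.2 s before that.
- **Cam drag:** the cam pulled the edge back from about 2 mm past the middle to about 2 mm short of it. It locked there when I tried to pull it out again.
- **Measurements:** the hand moved about 48 mm but the camera showed the leg moving only about 44 mm. I went by the camera.

I did not touch or go near the other things on the bench, though I didn't measure their positions again at the end.

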